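Load the punch die and latch it

TASK

Fit the punch die with the red grip to the press: slide it nose first along the bed into the slot until it is fully home against the stop, then swing the yellow-posted latch fully closed behind its shoulders and let go. Leave the blue-gripped spare die, the jar and the screwdriver where they are.

Things in the scene. Friction and masses are not known exactly. Their poses are not given: they have to be found in the camera images.
- die_red: Punch die, red grip, about 0.3 kg, flat on the table, nose roughly to +y. Origin: underside, below grip centre; x to the nose, z up. Steel plate 60 wide (y), 12 thick, x=45 (square shoulders) to 150 (nose). Neck 20 wide, 12 thick, x=-15 to 45. Grip: upright block 28 (x) x 24 (y) on the origin, z=10 to 65; pinch its y faces. Balance point about x=65.
- press: Grey punch press, fixed; place and yaw vary. Origin: on the table under the slot mouth's middle; x = direction a die slides in (roughly world +y), z up. Flat open dark steel bed 84 wide, top z=15, from x=-120 into the slot. Slot housing 90 wide, top z=45, x 0 to 120. Tall body from x=150, 190 wide, up to 0.25 m high.
- slot_mouth (a point): Middle of the slot mouth at bed height: press (0, 0, 15), axes as the press. Slot 63 wide, 15 high above the bed, rigid stop 90 inside. Two flared guide cheeks, 12 high, 75 apart at their outer ends, reach 13 out in front; a lifted lip is over the mouth. The die slides in on the bed.
- die_home (a point): Where the red die's origin lies when it is fully home: press (-60, 0, 15), axes as the press. The die's x then points along the press's x, its shoulders at press x=-15.
- latch (a joint): Turn latch, rad: 0 open, 1.57 fully closed (stop); starts at 0 to 0.3. Vertical pivot at press (-23, -50); turns clockwise seen from above as it grows. Its 36 long arm (z=19 to 27) points to press -x when open, to +y when closed, then 2 mm behind the die's shoulder. Friction holds it where left; about 1 N at the post moves it.
- latch_post (a point): Top centre of the latch's upright yellow post, 16 diameter, top z=75, on a flat bar at z=19 to 27. It moves on a 65 radius about the pivot: press (23, -96) at joint 0, (-23, -115) half way, (-69, -96) at 1.57. Pinch it from above or push it.
- die_blue: Spare die with a blue grip, same size and axes as the red one, lying beside it (either side); leave it alone.
- jar: Closed round jar with white cap, 60 diameter, 85 tall, standing on the table; origin under its centre; leave it alone.
- screwdriver: Screwdriver, 200 long, lying on the table beyond the press; leave it alone.
Not all that is in view belongs to the job. What is shaped like the die_red but black, brown or green is not meant.

How it is judged:
On the way, in this order (a step that is already met when the one before it is completed fails the run):
1. the red die is in the slot, straight, at least two thirds of the way (x of die_red in the frame of die_home above -0.03 m and y of die_red in the frame of die_home between -0.005 and 0.005 m and z of die_red in the frame of die_home between -0.004 and 0.005 m and angle between the x axis of die_red and the x axis of press, either way round below 0.06 rad), for 0.1 s.
2. the red die is fully home and the latch is closed behind it (x of die_red in the frame of die_home between -0.006 and 0.005 m and y of die_red in the frame of die_home between -0.005 and 0.005 m and z of die_red in the frame of die_home between -0.004 and 0.005 m and angle between the x axis of die_red and the x axis of press, either way round below 0.06 rad and value of joint latch above 1.4 rad), for 0.2 s.
At the end, for the whole second after the job is handed in: The red die lies at rest in the slot, within 6 mm of fully home along the slot, 5 mm sideways and in height, straight to 0.06 rad, and the latch is closed beyond 1.4 rad (stop at 1.57) (all of step 2 and linear speed of die_red below 0.01 m/s); the robot touches nothing.
It fails at once if the blue spare die shifted by more than 30 mm (distance of die_blue from where it was at the start of the episode above 0.03 m).
It fails at once if the jar shifted by more than 30 mm (distance of jar from where it was at the start of the episode above 0.03 m).
It fails at once if the screwdriver shifted by more than 30 mm (distance of screwdriver from where it was at the start of the episode above 0.03 m).
It also fails if it takes over 58 s, if anything falls off the work surface, if the arm or the gripper's body presses on something with over 40 N, if the wrist force passes 120 N, or if a joint passes its speed limit or range.

ROBOT

A 6-joint arm with a two-finger parallel gripper is mounted at the origin on the work surface. World frame = base frame: x ahead of the robot, y to its left, z up, the work surface at z = 0. Lengths are in m, angles in rad, forces in N, time in s.
With the tool pointing down it reaches from about 0.325 to 0.775 m from the base axis. Payload 5.5 kg.
Tool frame: the origin (TCP) lies midway between the tips of the shut fingers; the grasp point (between the pads) lies 19 mm behind it; z points along the fingers, y is the line along which they close (so a half turn about z gives the same grasp; the last joint's range is limited). The gripper opens to 85 mm and grips with 20 to 120 N. Pads are 22 mm wide; open, the fingers measure 114 mm over their backs; the gripper's body (76 mm by 85 mm) begins 54 mm behind the grasp point. The pads swing forward as they close: fully open they stand 13 mm farther back than shut.
Start: joints at [-1.312, 0.091, 1.231, -0, 1.82, -0.057], TCP at [0.186, -0.57, 0.231] pointing down, gripper open.
Joint ranges: [-2.87, 2.87], [-0.86, 2.18], [0.17, 2.46], [-1.51, 4.65], [0.06, 2.69], [-2.65, 2.65]. Speed limits (rad/s): [2.57, 2.57, 3.01, 3.14, 3.14, 3.14].

INTERFACE

Orientations are given as a rotation vector (axis times angle).
In Python, from bench import get_state, imaging, ticket gives the robot as it stands. The module is installed in compiled form; this text tells all that it offers.
- The arm moves only by the tool apply_moves, never from a script. Its argument "plan" is a list of rows, each a list of 5 numbers: the finger opening in cm, from 0 to 8.54, then the shift along the tool's x, y, z in cm, then the turn about the tool's z in degrees. In form: [[fingers, dx, dy, dz, roll], ...]. A call has 1 to 8 rows; each row is the pose to reach, as a shift and turn from the pose commanded when the call began, along the tool's axes at that moment; what a row does not reach only later rows make up. A row lasts 1/10 s, in which the tool goes at most 50 mm and 8.59 degrees, less where a joint would pass 70% of its speed; a pose out of reach is approached as far as the arm can. A call with a gripper value outside its range is refused whole. The fingers move at their own pace and stop on an object; "grip_force" is the grip in N (left out, the last holds). Time passes only in rows, so rows that repeat a pose let the fingers close. It gives the time, the measured TCP pose, the force, the opening and the grip force at its end, in the units of the state.
- get_state(): the state, without advancing time (a new reading comes with each control period).
- imaging.capture(name): name is "scene" or "top" or "wrist"; returns a dict with "pixels" (480x640x3 uint8, blue, green, red), "K" (3x3 intrinsics, pixels), "k1" (the pictures are not rectified: a ray, as slopes to the right and down, at radius r is drawn at 1 + k1 r^2 times it, then the intrinsics apply), "R" (3x3) and "t" (3): a world point X has camera coordinates R X + t; the wrist camera has in their place "hand_eye" (4x4, takes a point from camera to tool coordinates, whose origin is the TCP and whose axes are the flange's). Camera axes: x right, y down, z forward; pixel columns grow to the right and rows downward; lengths in m; the calibration is good to about 2 mm. A picture is of the moment at which its call begins: read the wrist's pose just before it. There is no depth.
- ticket.job_done(): hands the job in; it is judged then, once.
Trained networks look in a picture, given as the dict that the camera call returned (one of the last four; its "shot" number tells which), for a name from the list of things; names that differ only in an ending like _2 or _b are one class to them, and where a whole thing is asked for, a point or a joint stands for the part that bears it (a point fixed in the world has none). Each returns a list of dicts, best first, with "p" (0 to 1); they miss things now and then, are a little off and sometimes report something else, mostly with a low value. They report only what shows in the picture. A call takes as long as a camera call. They do not tell look-alikes from the thing itself.
- imaging.outline_of(picture, target): "mask" (480x640 bool, what is visible of it) and "rect" ([centre column, centre row, width, height] in pixels, round what is visible of it).
The state is a dict: "time_s": time; "joint_positions": joint angles; "joint_vel": joint speeds; "tau": joint torques, N m; "eef_pos": TCP position; "eef_rot": TCP orientation; "wrist_force": force on the tool from outside, world axes, zero at the start; "wrist_torque": the same for the moment, N m; "gripper_width": finger opening in m; "grasp_force": force on a finger pad.
Only numpy, scipy, OpenCV 4.12 (cv2) and the standard library are available. Lean on these libraries where they do the work, as an engineer would, in place of code of your own. Each camera call takes 0.05 s, during which the arm holds its last target. There are 200 camera calls.

## Working session

There is one attempt and no reset: what is moved stays moved. The work goes in short steps, Python scripts to look and compute and a tool call to move; the robot and the scene stay as the last step left them, time stands still between calls to the robot, and variables do not carry over. Pictures are saved under pics/ and viewed, at most 13 in all, crops included, and the job is handed in when it is done.

Besides the shell and the picture viewer there is one more tool, called as name(argument=value, ...) on one line, values as JSON. apply_moves: Moves the arm, as the interface text tells. Its arguments: {"type":"object","properties":{"plan":{"type":"array"},"grip_force":{"type":"number"}},"required":["plan"]}

```bash
mkdir -p pics; python3 - <<'E'
from bench import get_state, imaging
import cv2, pickle
s=get_state(); print({k:s[k] for k in('time_s','eef_pos','eef_rot','gripper_width')})
d={}
for n in('top','scene'):
    p=imaging.capture(n); d[n]=p; cv2.imwrite(f'pics/{n}0.png',p['pixels']); print(n,p['K'],p['k1'],p['R'],p['t'])
    for t in('die_red','die_blue','press','latch','latch_post','jar','screwdriver'):
        try: print(t,[(round(o['p'],2),[round(float(v)) for v in o['rect']]) for o in imaging.outline_of(p,t)])
        except Exception as e: print(t,e)
pickle.dump(d,open('d0.pkl','wb'))
E
```

```text
{'time_s': 0.0, 'eef_pos': array([ 0.18627059, -0.57006516,  0.23013584]), 'eef_rot': array([-3.10059965e+00, -4.93721634e-01,  2.91861168e-04]), 'gripper_width': 0.08559504075708098}
top [[570.41472773   0.         313.9250066 ]
 [  0.         570.41472773 237.94716211]
 [  0.           0.           1.        ]] 0.008588960867165263 [[ 0.02165094 -0.99938855 -0.02745457]
 [-0.99706107 -0.0195657  -0.07407024]
 [ 0.07348778  0.02897757 -0.99687504]] [-0.13418386  0.56991058  1.08202728]
die_red [(0.97, [488, 196, 35, 84]), (0.92, [387, 306, 91, 35]), (0.9, [262, 354, 87, 71]), (0.64, [400, 132, 69, 81])]
die_blue [(0.23, [387, 308, 90, 36])]
press [(0.72, [133, 246, 265, 129])]
latch [(0.62, [206, 212, 49, 39])]
latch_post [(0.9, [207, 213, 50, 34])]
jar [(0.59, [301, 126, 33, 41])]
screwdriver [(0.66, [210, 119, 100, 20])]
scene [[538.46573428   0.         318.19192149]
 [  0.         538.46573428 239.04754218]
 [  0.           0.           1.        ]] -0.12602227492634696 [[ 0.89132459  0.45322281 -0.0113821 ]
 [ 0.23747187 -0.4881127  -0.83985302]
 [-0.38619629  0.74587873 -0.54269452]] [-0.4534708  -0.13573467  1.42365167]
die_red [(0.81, [390, 344, 100, 40]), (0.69, [252, 214, 29, 61]), (0.62, [229, 286, 68, 58]), (0.56, [274, 386, 108, 79])]
die_blue [(0.75, [317, 299, 61, 63])]
press [(0.78, [383, 159, 146, 169])]
latch []
latch_post [(0.84, [376, 210, 41, 34])]
jar [(0.88, [424, 270, 36, 51]), (0.64, [376, 208, 35, 37])]
screwdriver [(0.9, [453, 244, 13, 46])]
```

View pics/top0.png

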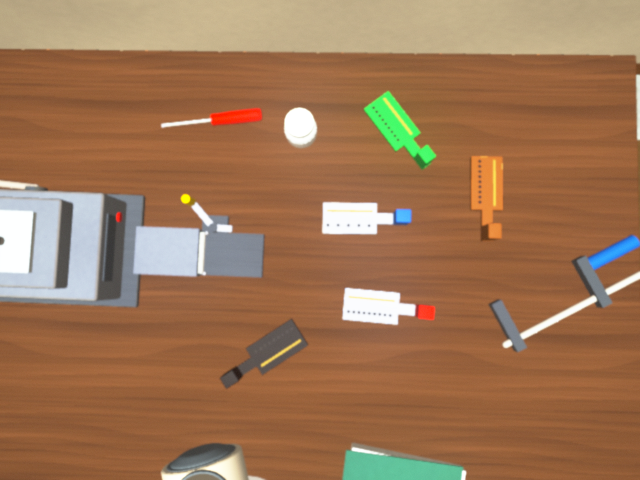

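View pics/scene0.png

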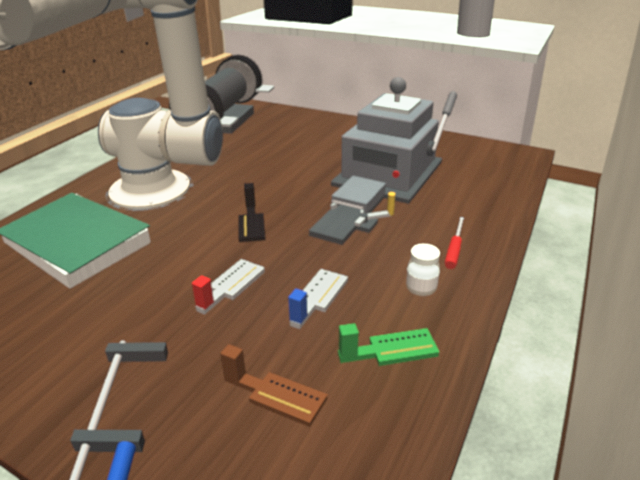

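Top picture: the red grip is at (426,312) with its nose to the left. Look-alikes are blue (403,216), green (427,156), brown (494,231) and black (230,379). By the description I choose (426,312). The press bed spans cols 200-263 at row ~254, and the yellow post is at (186,199).

```bash
cat > h.py <<'E'
import numpy as np, cv2
from scipy.spatial.transform import Rotation as Rn
def rays(p,uv):
    uv=np.asarray(uv,float).reshape(-1,1,2)
    n=cv2.undistortPoints(uv,p['K'],np.array([p['k1'],0,0,0.])).reshape(-1,2)
    return np.c_[n,np.ones(len(n))]
def RT(p):
    return np.array(p['R']),np.array(p['t'])
def p2w(p,uv,z):
    R,t=RT(p); d=rays(p,uv)@R; c=-R.T@t
    return c+d*((z-c[2])/d[:,2])[:,None]
def w2p(p,X):
    R,t=RT(p); X=np.asarray(X,float).reshape(-1,3)
    return cv2.projectPoints(X,cv2.Rodrigues(R)[0],t,p['K'],np.array([p['k1'],0,0,0.]))[0].reshape(-1,2)
def wristpose(p,s):
    T=np.eye(4); T[:3,:3]=Rn.from_rotvec(s['eef_rot']).as_matrix(); T[:3,3]=s['eef_pos']
    M=np.linalg.inv(T@np.array(p['hand_eye'])); p['R']=M[:3,:3]; p['t']=M[:3,3]; return p
def mask_w(p,m,z):
    v,u=np.nonzero(m); return p2w(p,np.c_[u,v],z)
def rect(p,m,z):
    c=max(cv2.findContours(m.astype(np.uint8),cv2.RETR_EXTERNAL,cv2.CHAIN_APPROX_NONE)[0],key=cv2.contourArea)
    w=p2w(p,c.reshape(-1,2),z)[:,:2]
    return cv2.minAreaRect((w*1000).astype(np.float32))
E
python3 - <<'E'
from h import *; import pickle
d=pickle.load(open('d0.pkl','rb')); p=d['top']; im=p['pixels']; hsv=cv2.cvtColor(im,cv2.COLOR_BGR2HSV)
H,S,V=[hsv[...,i].astype(int) for i in range(3)]
def box(m,a): o=np.zeros_like(m); o[a[1]:a[3],a[0]:a[2]]=m[a[1]:a[3],a[0]:a[2]]; return o
red=box(((H<8)|(H>172))&(S>190)&(V>150),(405,295,445,330))
plate=box((S<60)&(V>150),(335,280,403,335)); plate=cv2.morphologyEx(plate.astype(np.uint8),cv2.MORPH_OPEN,np.ones((15,15)))
plate=cv2.morphologyEx(plate,cv2.MORPH_CLOSE,np.ones((9,9)))
print('grip',mask_w(p,red,.065).mean(0),'plate',rect(p,plate,.012))
yel=box((H>22)&(H<35)&(S>180)&(V>150),(170,185,205,215)); print('post',mask_w(p,yel,.075).mean(0),yel.sum())
for nm,uv,z in(('bedfront',[(263.5,234),(262.5,276.5)],.015),('house',[(135,226),(198,227.5),(197,276.5),(134,274)],.045),('blue',[(403,216)],.065),('jar',[(300,122)],.085),('bench',[(508,346)],.02)):
    print(nm,p2w(p,uv,z).round(4).tolist())
c=cv2.resize(im[270:350,320:440],None,fx=3.3,fy=3.3,interpolation=cv2.INTER_CUBIC); e=cv2.resize(im[180:300,120:280],None,fx=4.5,fy=4.5,interpolation=cv2.INTER_CUBIC)
c=cv2.copyMakeBorder(c,0,0,0,e.shape[1]-c.shape[1],cv2.BORDER_CONSTANT)
o=np.vstack([c,e]); cv2.imwrite('pics/crop1.png',cv2.resize(o,None,fx=.74,fy=.74)); print(o.shape)
E
```

```text
grip [ 0.4380993  -0.33071374  0.065     ] plate ((435.7598876953125, -233.15634155273438), (107.3690185546875, 44.4293098449707), 86.67779541015625)
post [0.63671629 0.11519462 0.075     ] 80
bedfront [[0.5786, -0.0241, 0.015], [0.4962, -0.0245, 0.015]]
house [[0.5868, 0.218, 0.045], [0.5862, 0.0974, 0.045], [0.4934, 0.0958, 0.045], [0.4956, 0.2158, 0.045]]
blue [[0.6131, -0.2874, 0.065]]
jar [[0.7815, -0.094, 0.085]]
bench [[0.3757, -0.4923, 0.02]]
(804, 720, 3)
```

View pics/crop1.png

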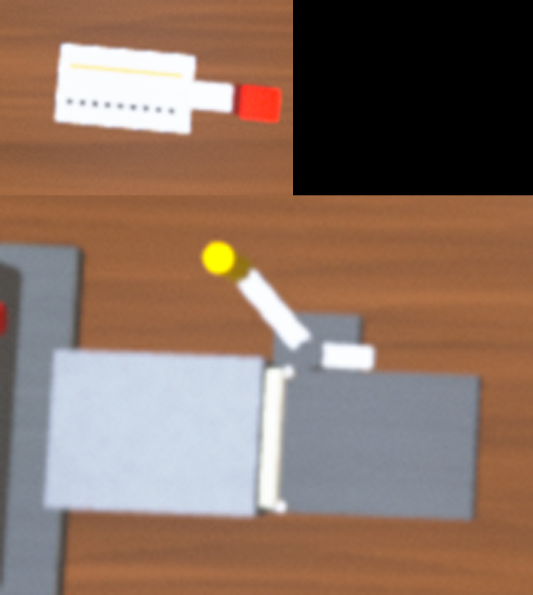

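Crop check: the red-gripped steel die lies with its nose to the left (+y), plate corners near (62,44) and (190,133). The bed, lip, housing and yellow post are clear, and the latch is nearly open. I'll hover over the die and look with the wrist camera.

apply_moves(plan=[[8.5,4.5,-2.1,0,-8.5],[8.5,9,-4.2,0,-17],[8.5,13.5,-6.4,0,-25.5],[8.5,18,-8.5,0,-34],[8.5,22.5,-10.7,0,-42.5],[8.5,27,-12.8,0,-51],[8.5,31.3,-14.9,0,-59.5],[8.5,31.3,-14.9,0,-68]])

```text
time_s: 1.6
eef_pos: [0.4412, -0.3271, 0.2313]
eef_rot: [-2.282, -2.159, -0.004]
wrist_force: [-0.9, 0.1, 0.9]
gripper_width: 0.0853
grasp_force: 0.0
```

apply_moves(plan=[[8.5,0,0,0,0],[8.5,0,0,0,0],[8.5,0,0,0,0]])

```text
time_s: 1.9
eef_pos: [0.4369, -0.3323, 0.2313]
eef_rot: [2.301, 2.139, -0.0]
wrist_force: [-0.8, 0.4, 0.2]
gripper_width: 0.0848
grasp_force: 0.0
```

```bash
python3 - <<'E'
from h import *; from bench import get_state, imaging; import pickle
s=get_state(); p=imaging.capture('wrist'); wristpose(p,s); pickle.dump((p,s),open('w1.pkl','wb'))
cv2.imwrite('pics/w1.png',p['pixels']); print(s['time_s'],s['eef_pos'],Rn.from_rotvec(s['eef_rot']).as_matrix(),s['joint_positions'],p['hand_eye'])
E
```

```text
1.9 [ 0.43694172 -0.3322812   0.23129611] [[ 7.26724228e-02  9.97355858e-01 -1.06401563e-04]
 [ 9.97355856e-01 -7.26724349e-02 -1.14173718e-04]
 [-1.21604287e-04 -9.78229413e-05 -9.99999988e-01]] [-7.12049371e-01 -4.65950831e-02  1.37037629e+00 -1.60835798e-04
  1.81781739e+00 -6.39352149e-01] [[ 1.36833950e-04 -9.57670024e-01 -2.87868209e-01  7.31584858e-02]
 [ 9.99999610e-01  3.82159403e-04 -7.96019500e-04 -4.11950129e-04]
 [ 8.72335557e-04 -2.87867988e-01  9.57669703e-01 -1.42318686e-01]
 [ 0.00000000e+00  0.00000000e+00  0.00000000e+00  1.00000000e+00]]
```

View pics/w1.png

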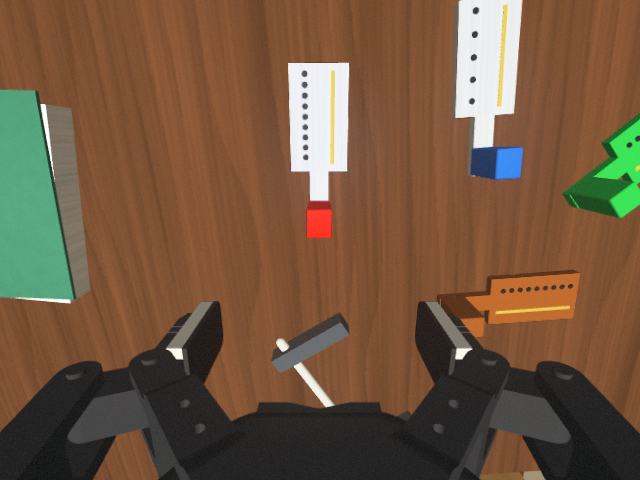

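The wrist view shows the red grip top at about (319,223), plate corners (288,63), (348,63), (347,171), (291,171), already nearly aligned with the tool. Blue grip at (500,163), well clear.

```bash
python3 - <<'E'
from h import *; import pickle
p,s=pickle.load(open('w1.pkl','rb')); im=p['pixels']; hsv=cv2.cvtColor(im,cv2.COLOR_BGR2HSV)
H,S,V=[hsv[...,i].astype(int) for i in range(3)]
def box(m,a): o=np.zeros_like(m); o[a[1]:a[3],a[0]:a[2]]=m[a[1]:a[3],a[0]:a[2]]; return o
red=box(((H<8)|(H>172))&(S>190)&(V>215),(295,190,345,250)); v,u=np.nonzero(red); print(u.min(),u.max(),v.min(),v.max())
print('grip',rect(p,red,.065))
m=box((S<70)&(V>140),(275,50,362,176)); m=cv2.morphologyEx(m.astype(np.uint8),cv2.MORPH_CLOSE,np.ones((9,9)));m[172:]=0
m=cv2.morphologyEx(m,cv2.MORPH_OPEN,np.ones((25,25)))
r=rect(p,m,.012); print('plate',r, cv2.boxPoints(r))
print('corners',p2w(p,[(288,63),(348,63),(347.5,171),(291,171)],.012))
E
```

```text
307 331 209 237
grip ((436.59185791015625, -330.4998474121094), (27.462791442871094, 22.635311126708984), 85.26422119140625)
plate ((443.0447082519531, -234.12484741210938), (104.0112075805664, 59.910213470458984), 86.05896759033203) [[ 409.5861  -283.94867]
 [ 469.35464 -288.06628]
 [ 476.50333 -184.30103]
 [ 416.73477 -180.18341]]
corners [[ 0.41713417 -0.18020568  0.012     ]
 [ 0.47573055 -0.1844812   0.012     ]
 [ 0.47019631 -0.2881294   0.012     ]
 [ 0.41015142 -0.28376746  0.012     ]]
```

apply_moves(plan=[[8,0.2,0,4.5,0.2],[7,0.2,0,9,0.2],[6,0.2,0,13,0.2],[6,0.2,0,16.5,0.2],[6,0.2,0,19,0.2],[6,0.2,0,20.5,0.2],[6,0.2,0,20.5,0.2],[4,0.2,0,20.5,0.2]], grip_force=90)

```text
time_s: 2.75
eef_pos: [0.438, -0.3303, 0.0275]
eef_rot: [2.3, 2.138, 0.0]
wrist_force: [-0.7, 0.2, 0.5]
gripper_width: 0.0468
grasp_force: 0.0
```

apply_moves(plan=[[2.0,0,0,0,0],[2.0,0,0,0,0],[2.0,0,0,0,0],[2.0,0,0,0,0],[2.0,0,0,0,0],[2.0,0,0,0,0]])

```text
time_s: 3.35
eef_pos: [0.4388, -0.3306, 0.0288]
eef_rot: [2.297, 2.137, 0.0]
wrist_force: [-0.2, -1.2, 5.7]
gripper_width: 0.0228
grasp_force: 88.9
```

apply_moves(plan=[[2.0,0,0,-1.5,0],[2.0,0,0,-3,0],[2.0,0,0,-4.5,0],[2.0,0,0,-4.5,0]])

```text
time_s: 3.75
eef_pos: [0.4391, -0.3306, 0.075]
eef_rot: [2.296, 2.137, 0.001]
wrist_force: [0.8, 0.1, -2.7]
gripper_width: 0.0229
grasp_force: 88.6
```

apply_moves(plan=[[2,3,0.6,0,-1],[2,7,2,0,-2],[2,11,3.5,0,-3.2],[2,15,5,0,-3.2],[2,19,6.5,0,-3.2],[2,22,7.6,0,-3.2],[2,23.8,8,0,-3.2],[2,23.8,8,0,-3.2]])

```text
time_s: 4.55
eef_pos: [0.5349, -0.0953, 0.0708]
eef_rot: [-2.234, -2.207, -0.001]
wrist_force: [-0.3, -0.6, -3.3]
gripper_width: 0.0232
grasp_force: 88.7
```

```bash
python3 - <<'E'
from h import *; from bench import get_state, imaging; import pickle
s=get_state(); p=imaging.capture('wrist'); wristpose(p,s); q=imaging.capture('top');pickle.dump((p,s,q),open('w2.pkl','wb'))
cv2.imwrite('pics/w2.png',p['pixels']); cv2.imwrite('pics/t2.png',q['pixels']);M=Rn.from_rotvec(s['eef_rot']).as_matrix()
print(s['time_s'],s['eef_pos'],np.degrees(np.arctan2(M[1,0],M[0,0])),s['wrist_force'],s['wrist_torque'],s['gripper_width'])
E
```

```text
4.55 [ 0.53493157 -0.09526614  0.07083968] 89.29912374786342 [-0.28843333 -0.56765414 -3.26445011] [-0.26914053  0.03660142 -0.00321126] 0.023212340378121785
```

View pics/w2.png

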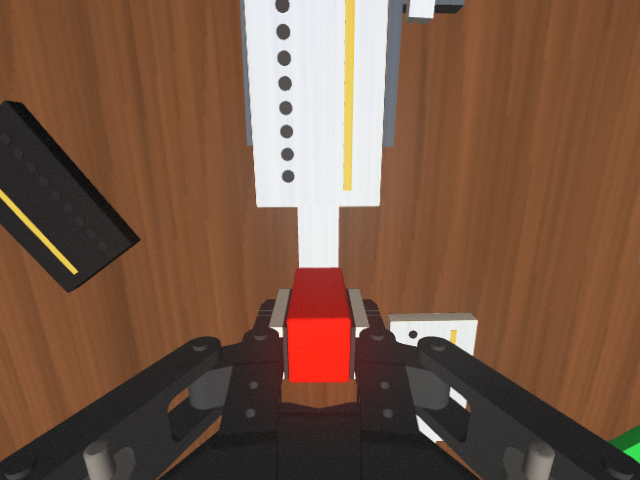

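The die is held straight: shoulder corners at (257,207), (380,206). Bed front corners are visible at (248,146) and (391,147), so the bed is nearly centred on the die.

```bash
python3 - <<'E'
from h import *; import pickle
p,s,q=pickle.load(open('w2.pkl','rb')); M=Rn.from_rotvec(s['eef_rot']).as_matrix(); 
g=cv2.cvtColor(p['pixels'],cv2.COLOR_BGR2HSV)
# edge scans: bed edges (low saturation) and plate edges (bright)
for r in (60,90,120,140): 
    S=g[r,:,1].astype(int);V=g[r,:,2].astype(int); pl=np.nonzero(V[200:440]>185)[0]+200; bd=np.nonzero(S[225:420]<95)[0]+225
    bw=p2w(p,[(bd.min(),r),(bd.max()+1,r)],.015).round(4)
    print(r,'plate',pl.min(),pl.max()+1,'bed',bd.min(),bd.max()+1,bw[:,:2].tolist(), p2w(p,[(pl.min(),r),(pl.max()+1,r)],s['eef_pos'][2]-.026+.012)[:,:2].round(4).tolist())
print('bed corner',p2w(p,[(248,146),(391,147)],.015).round(4))
# predicted die with zero/small droop
for dr in (0,3,6,9):
  for h in (.026,):
    R=Rn.from_euler('y',dr,degrees=True).as_matrix(); pts=np.array([[.045,.03,.012],[.045,-.03,.012],[.12,.03,.012],[.12,-.03,.012],[-.014,.012,.065],[-.014,-.012,.065]])-[0,0,.045]
    pts=pts@R.T+[0,0,.045]
    W=s['eef_pos']+np.c_[pts[:,0],-pts[:,1],-(pts[:,2]-h)]@M.T
    print(dr,w2p(p,W).round(0).tolist())
E
```

```text
60 plate 247 386 bed 242 400 [[0.4946, 0.0223], [0.5793, 0.0212]] [[0.5054, 0.0129], [0.5641, 0.0121]]
90 plate 249 385 bed 244 398 [[0.4946, 0.0074], [0.579, 0.0064]] [[0.5054, 0.0012], [0.5642, 0.0004]]
120 plate 251 383 bed 245 396 [[0.494, -0.0081], [0.5787, -0.0091]] [[0.5054, -0.0111], [0.5638, -0.0118]]
140 plate 253 382 bed 246 394 [[0.4938, -0.0188], [0.5781, -0.0198]] [[0.5058, -0.0196], [0.5637, -0.0203]]
bed corner [[ 0.4947 -0.0221  0.015 ]
 [ 0.5766 -0.0236  0.015 ]]
0 [[257.0, 207.0], [383.0, 207.0], [247.0, 27.0], [393.0, 27.0], [288.0, 388.0], [352.0, 388.0]]
3 [[258.0, 210.0], [382.0, 210.0], [251.0, 37.0], [389.0, 37.0], [288.0, 387.0], [352.0, 387.0]]
6 [[259.0, 213.0], [381.0, 213.0], [254.0, 47.0], [386.0, 47.0], [287.0, 386.0], [353.0, 386.0]]
9 [[260.0, 216.0], [380.0, 216.0], [256.0, 56.0], [384.0, 56.0], [287.0, 385.0], [353.0, 385.0]]
```

apply_moves(plan=[[2,1,0.15,0.5,0.4],[2,2.1,0.15,1.2,0.4],[2,2.1,0.15,2,0.4],[2,2.1,0.15,2.3,0.4],[2,2.1,0.15,2.3,0.4],[2,2.1,0.15,2.3,0.4]])

```text
time_s: 5.25
eef_pos: [0.5364, -0.0772, 0.0482]
eef_rot: [2.247, 2.196, -0.0]
wrist_force: [0.7, -0.9, -3.4]
gripper_width: 0.0228
grasp_force: 88.6
```

```bash
cat > look.py <<'E'
from h import *; from bench import get_state, imaging; import pickle,sys
s=get_state(); p=imaging.capture('wrist'); wristpose(p,s); q=imaging.capture('top');k=sys.argv[1];pickle.dump((p,s,q),open(k+'.pkl','wb'))
cv2.imwrite(f'pics/{k}.png',p['pixels']);M=Rn.from_rotvec(s['eef_rot']).as_matrix()
print(s['time_s'],s['eef_pos'],np.degrees(np.arctan2(M[1,0],M[0,0])),s['wrist_force'],s['wrist_torque'],s['gripper_width'])
o=cv2.resize(q['pixels'][170:320,110:330],None,fx=3.6,fy=3.6,interpolation=cv2.INTER_CUBIC); cv2.imwrite(f'pics/{k}t.png',o)
E
python3 look.py w3; python3 - <<'E'
from h import *; import pickle
p,s,q=pickle.load(open('w3.pkl','rb'))
g=cv2.cvtColor(p['pixels'],cv2.COLOR_BGR2HSV); z=s['eef_pos'][2]-.029
for r in (20,50,80,110,140,170): 
    S=g[r,:,1].astype(int);V=g[r,:,2].astype(int); pl=np.nonzero(V[200:440]>185)[0]+200; bd=np.nonzero(S[225:420]<95)[0]+225
    bw=p2w(p,[(bd.min(),r),(bd.max()+1,r)],.015)[:,:2].round(4); pw=p2w(p,[(pl.min(),r),(pl.max()+1,r)],z+.012)[:,:2].round(4)
    print(r,pl.min(),pl.max()+1,bd.min(),bd.max()+1,'bed',bw.mean(0),np.ptp(bw[:,0]),'plate',pw.mean(0),np.ptp(pw[:,0]))
E
```

```text
5.25 [ 0.53635438 -0.07719203  0.04822714] 88.67209783642961 [ 0.71502538 -0.93606494 -3.42366973] [-0.16258179 -0.02124368  0.01091501] 0.022775534138986454
20 246 440 225 420 bed [0.5405 0.0514] 0.09000000000000002 plate [0.5488 0.0461] 0.08120000000000005
50 247 386 227 406 bed [0.53745 0.03905] 0.08429999999999999 plate [0.53745 0.035  ] 0.0595
80 249 385 229 404 bed [0.53715 0.0261 ] 0.08430000000000004 plate [0.5374 0.0233] 0.05940000000000001
110 251 384 231 402 bed [0.53675 0.0126 ] 0.08429999999999999 plate [0.5373 0.011 ] 0.0593999999999999
140 252 382 233 400 bed [ 0.53645 -0.00155] 0.08429999999999999 plate [ 0.53675 -0.0018 ] 0.0595
170 254 381 235 398 bed [ 0.53605 -0.0164 ] 0.08430000000000004 plate [ 0.5367 -0.0153] 0.059599999999999986
```

View pics/w3t.png

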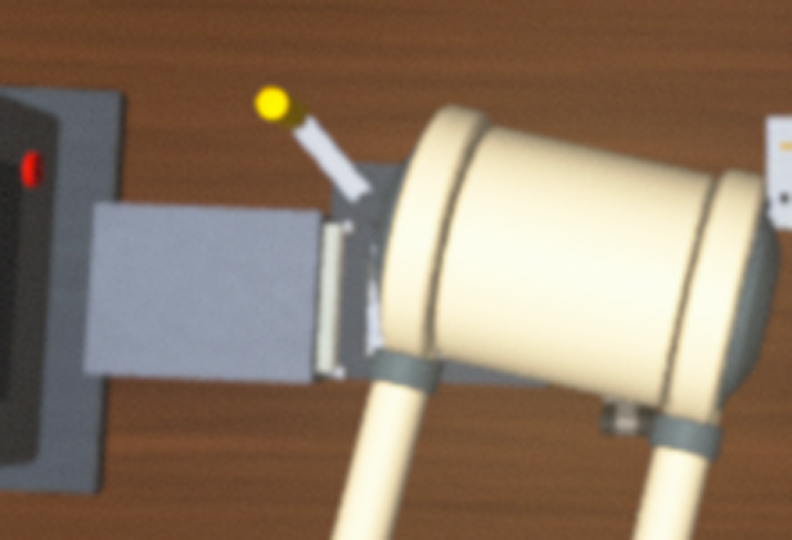

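apply_moves(plan=[[2,0,-0.13,0.1,0.6],[2,0,-0.13,0.25,0.6],[2,0,-0.13,0.35,0.6],[2,0,-0.13,0.4,0.6],[2,0,-0.13,0.4,0.6]])

```text
time_s: 5.85
eef_pos: [0.535, -0.0768, 0.0441]
eef_rot: [-2.258, -2.184, 0.0]
wrist_force: [-0.2, 0.3, -2.9]
gripper_width: 0.0229
grasp_force: 88.6
```

```bash
cat > rel.py <<'E'
from h import *; import pickle,sys
p,s,q=pickle.load(open(sys.argv[1]+'.pkl','rb'))
g=cv2.cvtColor(p['pixels'],cv2.COLOR_BGR2HSV)
B=[];P=[]
for r in range(40,175,5): 
    S=g[r,:,1].astype(int);V=g[r,:,2].astype(int); pl=np.nonzero(V[235:400]>185)[0]+235; bd=np.nonzero(S[215:420]<95)[0]+215
    b=p2w(p,[(bd.min(),r),(bd.max()+1,r)],.015);l=p2w(p,[(pl.min(),r),(pl.max()+1,r)],.027)
    if abs(np.ptp(b[:,0])-.084)<.0015: B.append(b.mean(0)[:2])
    if abs(np.ptp(l[:,0])-.06)<.0015: P.append(l.mean(0)[:2])
for n,A in(('bed',B),('plate',P)):
    A=np.array(A)
    if len(A)>3: f=np.polyfit(A[:,1],A[:,0],1); print(n,len(A),'yaw',90-np.degrees(np.arctan(f[0])),'x@0',f[1],'x@.1',np.polyval(f,.1))
E
python3 look.py w4; python3 rel.py w4; python3 rel.py w3
```

```text
5.85 [ 0.53500842 -0.07679307  0.04412283] 88.0984832487067 [-0.16972883  0.32464926 -2.89725283] [-0.20116311 -0.00296387  0.06347525] 0.022894873713488483
bed 25 yaw 88.91422033788025 x@0 0.5365396711624503 x@.1 0.5384349410490823
plate 27 yaw 88.49742608269396 x@0 0.5363734062623164 x@.1 0.5389964938380969
bed 25 yaw 88.82389983397066 x@0 0.536512191053139 x@.1 0.5385651614242125
plate 27 yaw 89.04527539731465 x@0 0.5369423582334402 x@.1 0.538608821248831
```

apply_moves(plan=[[2,0,0.06,0.05,-0.4],[2,0.6,0.05,0.08,-0.4],[2,1.4,0.04,0.08,-0.4],[2,2.2,0.03,0.08,-0.4],[2,3,0.02,0.08,-0.4],[2,3.8,0.01,0.08,-0.4],[2,4.5,0,0.08,-0.4],[2,4.5,0,0.08,-0.4]])

```text
time_s: 6.75
eef_pos: [0.5367, -0.0304, 0.0437]
eef_rot: [-2.249, -2.193, -0.002]
wrist_force: [0.3, 2.1, 0.6]
gripper_width: 0.0229
grasp_force: 89.0
```

```bash
python3 look.py w5; python3 rel.py w5
```

```text
6.75 [ 0.53673539 -0.03040788  0.0437039 ] 88.5724873984106 [0.32901101 2.11047192 0.57085736] [ 0.14836759 -0.04517036  0.02896551] 0.02291708525347904
bed 4 yaw 88.52360487161415 x@0 0.5363101250403739 x@.1 0.5388874911170372
plate 27 yaw 88.95471798350884 x@0 0.5366628753922319 x@.1 0.5384874390995087
```

View pics/w5.png

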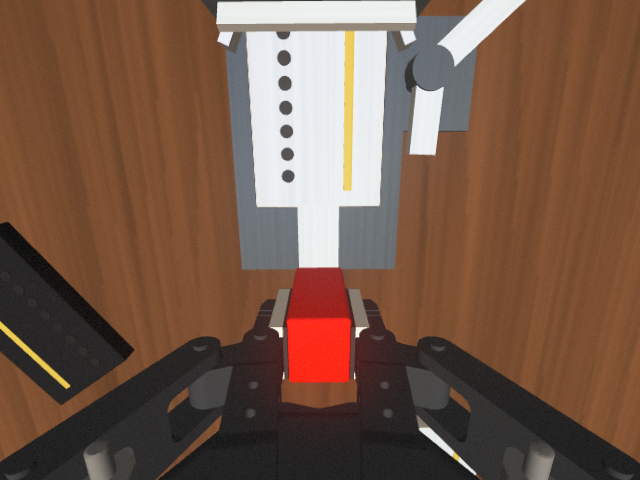

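The nose is under the lip, centred between the cheeks (cols 218-415, plate 247-386), with low force. Keep sliding.

apply_moves(plan=[[2,0.8,0,0,0],[2,1.6,-0.01,0,0],[2,2.4,-0.01,0,0],[2,3.2,-0.02,0,0],[2,4,-0.02,0,0],[2,4.8,-0.02,0,0],[2,5.4,-0.03,0,0],[2,5.4,-0.03,0,0]])

```text
time_s: 7.65
eef_pos: [0.5379, 0.0235, 0.0438]
eef_rot: [-2.249, -2.193, -0.002]
wrist_force: [0.5, 2.1, 2.1]
gripper_width: 0.0228
grasp_force: 89.3
```

apply_moves(plan=[[2,0.3,0,0,0],[2,0.6,0,0,0],[2,0.8,0,0,0],[2,0.8,0,0,0]])

```text
time_s: 8.05
eef_pos: [0.5381, 0.0302, 0.0438]
eef_rot: [2.25, 2.192, 0.001]
wrist_force: [0.3, -2.8, 3.9]
gripper_width: 0.023
grasp_force: 89.5
```

apply_moves(plan=[[2,0.2,0,0,0],[2,0.4,0,0,0],[2,0.4,0,0,0]])

```text
time_s: 8.35
eef_pos: [0.5382, 0.0342, 0.0438]
eef_rot: [2.25, 2.192, 0.001]
wrist_force: [0.9, -2.8, 5.2]
gripper_width: 0.0229
grasp_force: 89.6
```

apply_moves(plan=[[2,0.1,0,0,0],[2,0.2,0,0,0],[2,0.2,0,0,0]])

```text
time_s: 8.65
eef_pos: [0.5383, 0.0361, 0.0437]
eef_rot: [2.25, 2.192, 0.0]
wrist_force: [-0.1, -3.8, 5.3]
gripper_width: 0.0226
grasp_force: 89.7
```

apply_moves(plan=[[2,0.1,0,0,0],[2,0.2,0,0,0],[2,0.2,0,0,0]])

```text
time_s: 8.95
eef_pos: [0.5383, 0.038, 0.0437]
eef_rot: [2.25, 2.192, 0.0]
wrist_force: [0.7, -4.1, 4.7]
gripper_width: 0.0232
grasp_force: 89.7
```

```bash
python3 look.py w6; python3 rel.py w6
```

```text
8.95 [0.53828382 0.03803374 0.04372774] 88.49222793955902 [ 0.66620759 -4.13704217  4.71505299] [-0.76240139 -0.09587622 -0.03726153] 0.023199132029199702
```

View pics/w6.png

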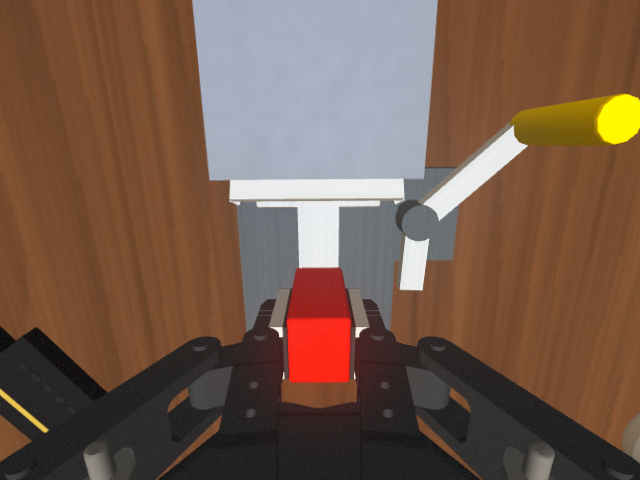

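The shoulders show at row ~205, just in front of the lip; the post top is at (619,119). No stop force yet, so I push on gently.

apply_moves(plan=[[2,0.1,0,0,0],[2,0.2,0,0,0],[2,0.2,0,0,0]])

```text
time_s: 9.35
eef_pos: [0.5383, 0.0382, 0.0438]
eef_rot: [2.25, 2.189, -0.004]
wrist_force: [-0.6, -10.9, 5.4]
gripper_width: 0.0229
grasp_force: 89.8
```

apply_moves(plan=[[2,0.1,0,0,0],[2,0.2,0,0,0],[2,0.2,0,0,0]])

```text
time_s: 9.65
eef_pos: [0.5382, 0.0382, 0.0438]
eef_rot: [2.249, 2.186, -0.008]
wrist_force: [-1.5, -18.2, 6.0]
gripper_width: 0.0228
grasp_force: 90.1
```

The stop is reached: position frozen at y=0.0382 with 18 N. Relax the push, release and rise.

apply_moves(plan=[[2,-0.3,0,0,0],[2,-0.35,0,0,0],[4.5,-0.35,0,0,0],[4.5,-0.35,0,0,0],[4.5,-0.35,0,0,0],[4.5,-0.35,0,-3,0],[4.5,-0.35,0,-7,0],[4.5,-0.35,0,-11,0]], grip_force=25)

```text
time_s: 10.45
eef_pos: [0.5374, 0.0391, 0.1536]
eef_rot: [-2.248, -2.191, 0.002]
wrist_force: [0.1, -0.0, 1.6]
gripper_width: 0.0448
grasp_force: 0.0
```

apply_moves(plan=[[4.5,-3,2,0,0],[4.5,-3,4,0,0],[4.5,-3,4,0,0]])

```text
time_s: 10.75
eef_pos: [0.5783, 0.0074, 0.1527]
eef_rot: [-2.251, -2.191, -0.0]
wrist_force: [-0.5, 0.5, -0.3]
gripper_width: 0.0453
grasp_force: 0.0
```

```bash
python3 look.py w7; python3 - <<'E'
from h import *; import pickle
p,s,q=pickle.load(open('w7.pkl','rb'))
def ye(p,z):
    g=cv2.cvtColor(p['pixels'],cv2.COLOR_BGR2HSV).astype(int); m=(g[...,0]>22)&(g[...,0]<35)&(g[...,1]>180)&(g[...,2]>225)
    n,l,st,c=cv2.connectedComponentsWithStats(m.astype(np.uint8)); 
    for i in range(1,n):
        if st[i,4]>40: print(st[i],c[i],p2w(p,[c[i]],z)[0].round(4))
ye(p,.075); print('top'); ye(q,.075)
E
```

```text
10.75 [0.57833501 0.00737889 0.15273934] 88.45903425161458 [-0.52008699  0.49012915 -0.29912781] [-0.03162365  0.05683854 -0.00050778] 0.04534072711037499
[398  67  25  27 533] [410.24765478  79.98123827] [0.6359 0.1169 0.075 ]
top
```

View pics/w7.png

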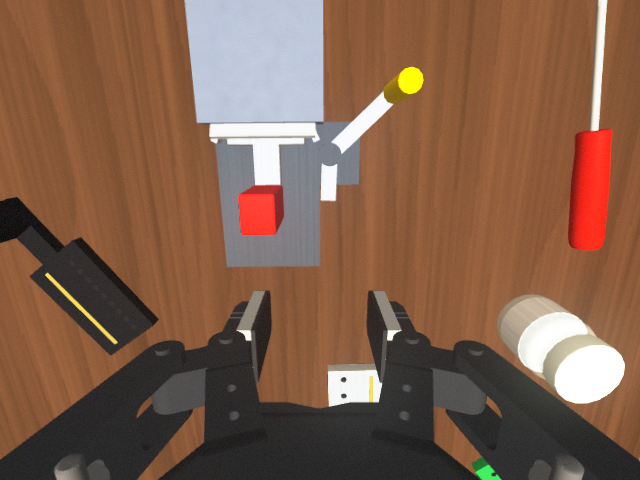

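The die sits home with shoulders at row ~140 against the lip. The post top is at (410,80), which gives world (0.636, 0.117), as expected for joint ~0.04. Now to pinch the post.

apply_moves(plan=[[4.5,4,3,0,0],[4.5,8,5.5,0,0],[4.5,11.1,5.5,0,0],[4.5,11.1,5.5,4,0],[4.5,11.1,5.5,8,0],[4.5,11.1,5.5,10.5,0],[4.5,11.1,5.5,10.8,0],[4.5,11.1,5.5,10.8,0]])

```text
time_s: 11.65
eef_pos: [0.6342, 0.1175, 0.0451]
eef_rot: [-2.249, -2.192, 0.002]
wrist_force: [-0.1, -0.1, 0.6]
gripper_width: 0.0452
grasp_force: 0.0
```

apply_moves(plan=[[1,0,0,0,0],[1,0,0,0,0],[1,0,0,0,0],[1,0,0,0,0],[1,0,0,0,0],[1,0,0,0,0]], grip_force=25)

```text
time_s: 12.25
eef_pos: [0.6367, 0.1174, 0.0483]
eef_rot: [2.249, 2.19, 0.006]
wrist_force: [0.5, 0.3, 7.0]
gripper_width: 0.015
grasp_force: 26.3
```

apply_moves(plan=[[1,-0.5,0.4,0,0],[1,-1,0.8,0,0],[1,-1.5,1.1,0,0],[1,-2.1,1.35,0,0],[1,-2.7,1.5,0,0],[1,-3.3,1.7,0,0],[1,-3.9,1.75,0,0],[1,-4.5,1.8,0,0]])

```text
time_s: 13.05
eef_pos: [0.6533, 0.0725, 0.0482]
eef_rot: [2.249, 2.191, 0.007]
wrist_force: [0.9, 3.3, 5.7]
gripper_width: 0.0149
grasp_force: 26.4
```

apply_moves(plan=[[1,-0.6,-0.05,0,0],[1,-1.2,-0.15,0,0],[1,-1.8,-0.3,0,0],[1,-2.4,-0.5,0,0],[1,-3,-0.8,0,0],[1,-3.5,-1.1,0,0],[1,-3.9,-1.4,0,0],[1,-3.9,-1.4,0,0]])

```text
time_s: 13.85
eef_pos: [0.6427, 0.0288, 0.0485]
eef_rot: [2.244, 2.178, 0.011]
wrist_force: [18.7, -10.2, -1.1]
gripper_width: 0.015
grasp_force: 24.8
```

Unexpected force of about 20 N, so I look before moving on.

```bash
python3 look.py w8
```

```text
13.85 [0.64265036 0.02878791 0.04850314] 88.28935089742153 [ 18.67612439 -10.21376118  -1.07388025] [-1.63423412 -2.89674088 -0.35051142] 0.014969630495377521
```

View pics/w8.png

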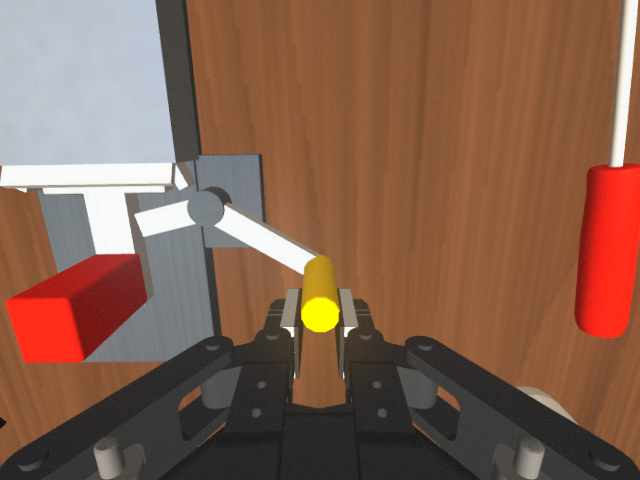

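The latch is near 1.3 rad and the post has slipped forward in the pads (top at (320,315)). The die and lip look unchanged. I'll open, recentre and regrip harder.

apply_moves(plan=[[3,0,0.3,0,0],[3,0.3,0.3,0,0],[3,0.5,0.3,0,0],[1,0.5,0.3,0,0],[1,0.5,0.3,0,0],[1,0.5,0.3,0,0],[1,0.5,0.3,0,0],[1,0.5,0.3,0,0]], grip_force=60)

```text
time_s: 14.75
eef_pos: [0.642, 0.0372, 0.0458]
eef_rot: [2.248, 2.189, 0.004]
wrist_force: [8.6, -2.3, -2.9]
gripper_width: 0.014
grasp_force: 58.4
```

```bash
python3 look.py w9; python3 - <<'E'
from h import *; import pickle
p,s,q=pickle.load(open('w9.pkl','rb'))
g=cv2.cvtColor(p['pixels'],cv2.COLOR_BGR2HSV).astype(int); m=(g[...,0]>22)&(g[...,0]<35)&(g[...,1]>180)&(g[...,2]>225)
n,l,st,c=cv2.connectedComponentsWithStats(m.astype(np.uint8)); i=1+st[1:,4].argmax(); print(st[i],c[i],p2w(p,[c[i]],.075))
E
```

```text
14.75 [0.64198472 0.03721481 0.04575873] 88.47312531116661 [ 8.55154021 -2.32592841 -2.88137566] [-0.47671495 -1.25197786 -0.04800352] 0.013978241666193495
[ 301  323   36   35 1004] [318.83864542 339.94422311] [[0.64141694 0.03777205 0.075     ]]
```

apply_moves(plan=[[1,-0.25,0,0,0],[1,-0.5,-0.15,0,0],[1,-0.75,-0.35,0,0],[1,-1.0,-0.55,0,0],[1,-1.0,-0.55,0,0]])

```text
time_s: 15.35
eef_pos: [0.6353, 0.0278, 0.0456]
eef_rot: [2.249, 2.19, 0.002]
wrist_force: [5.1, -1.4, -2.3]
gripper_width: 0.0142
grasp_force: 59.0
```

```bash
python3 look.py w10; python3 - <<'E'
from h import *; import pickle
p,s,q=pickle.load(open('w10.pkl','rb'))
g=cv2.cvtColor(p['pixels'],cv2.COLOR_BGR2HSV).astype(int); m=(g[...,0]>22)&(g[...,0]<35)&(g[...,1]>180)&(g[...,2]>225)
n,l,st,c=cv2.connectedComponentsWithStats(m.astype(np.uint8)); i=1+st[1:,4].argmax(); w=p2w(p,[c[i]],.075)[0]; a=np.degrees(np.arctan2(w[1]-.0742,w[0]-.5889)); print(c[i],w,np.hypot(w[1]-.0742,w[0]-.5889),np.radians(43.87-a))
E
```

```text
15.35 [0.63530598 0.02777998 0.04563313] 88.48475958773918 [ 5.14694845 -1.36038769 -2.27054135] [-0.3853375  -0.81191488 -0.18909243] 0.01417526839580749
[318.67224409 337.38385827] [0.63476196 0.02953603 0.075     ] 0.06401710438316392 1.5378413056334639
```

apply_moves(plan=[[1,-0.15,-0.15,0,0],[1,-0.25,-0.25,0,0],[1,-0.25,-0.25,0,0]])

```text
time_s: 15.75
eef_pos: [0.6338, 0.0263, 0.0457]
eef_rot: [2.249, 2.189, 0.007]
wrist_force: [10.3, 1.1, -3.0]
gripper_width: 0.0142
grasp_force: 58.8
```

apply_moves(plan=[[1,-0.2,-0.1,0,0],[4,-0.2,0,0,0],[4,-0.2,0,0,0],[4,-0.2,0,0,0],[4,-0.2,0,-3,0],[4,-0.2,0,-7.5,0],[4,-0.2,0,-12,0],[4,-2,0,-16,0]])

```text
time_s: 16.55
eef_pos: [0.631, 0.0072, 0.2079]
eef_rot: [2.248, 2.195, 0.002]
wrist_force: [0.8, -0.8, 0.0]
gripper_width: 0.0401
grasp_force: 0.0
```

apply_moves(plan=[[4,-5,-4,0,0],[4,-8,-6,0,0],[4,-8,-6,0,0],[4,-8,-6,0,0]])

```text
time_s: 16.95
eef_pos: [0.5687, -0.0734, 0.2058]
eef_rot: [2.253, 2.19, 0.001]
wrist_force: [0.5, 1.3, -0.5]
gripper_width: 0.04
grasp_force: 0.0
```

```bash
python3 look.py w11; python3 - <<'E'
from h import *; import pickle
p,s,q=pickle.load(open('w11.pkl','rb'))
g=cv2.cvtColor(p['pixels'],cv2.COLOR_BGR2HSV).astype(int); m=(g[...,0]>22)&(g[...,0]<35)&(g[...,1]>180)&(g[...,2]>225)
n,l,st,c=cv2.connectedComponentsWithStats(m.astype(np.uint8)); i=1+st[1:,4].argmax(); w=p2w(p,[c[i]],.075)[0]; a=np.degrees(np.arctan2(w[1]-.0742,w[0]-.5889)); print(c[i],w,np.radians(43.87-a))
m=((g[...,0]<8)|(g[...,0]>172))&(g[...,1]>190)&(g[...,2]>225)
n,l,st,c=cv2.connectedComponentsWithStats(m.astype(np.uint8))
for i in range(1,n):
    if st[i,4]>200: print('red',st[i],c[i],p2w(p,[c[i]],.08)[0])
E
```

```text
16.95 [ 0.5687045  -0.07344698  0.20577462] 88.3775808028309 [ 0.54565768  1.28736382 -0.47447334] [ 0.01088439  0.02927372 -0.03779594] 0.04002124839115345
[399.23652695 105.99700599] [0.63253988 0.02665293 0.075     ] 1.5938961081061176
red [ 560   34   32  118 2910] [575.92783505  93.88109966] [0.76376299 0.03167194 0.08      ]
red [ 258   74   32   40 1153] [273.04856895  93.78230703] [0.53730918 0.03722762 0.08      ]
```

View pics/w11.png

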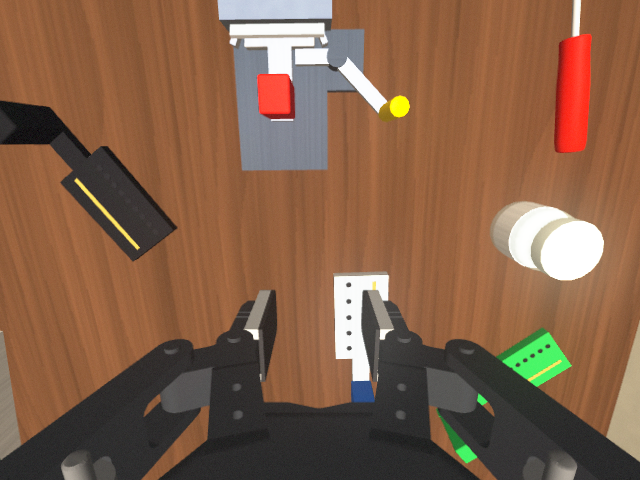

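The latch arm lies square behind the shoulder (row ~57, cols 295-345), joint ≈1.57. The red grip at (273,94) measures y=0.037, which is home. The gripper is clear of everything, so I hand in.

```bash
python3 -c "
from bench import ticket
print(ticket.job_done())"
```

```text
the job is handed in; nothing more can be done
None
```

The job is handed in: the red die is fully home against the stop, the latch is closed behind it at about 1.57 rad, and the arm is clear; the hand-in returned no verdict.

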